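Vent the stabilising chamber and crack its stuck lid

TASK

Take the vent pin from the wooden rack and push it fully home in the hole of the vent block on the side of the vacuum chamber, and let go of it. Only then take the bar handle of the chamber's lid, pull the lid free of its sticky gasket without letting it fly wide open, and finish while still holding it by the middle of the handle, still, with its front edge about 30 mm open and the pin still in its hole. Leave everything else on the bench where it is.

Things in the scene. Friction and masses are not known exactly. Their poses are not given: they have to be found in the camera images.
- vent_pin: the vent pin, steel, upright with its shank in one of the three holes of the rack (which one varies): round shank 8 mm across and 40 mm long with a chamfered tip, then a collar 22 mm across and 4 mm thick, then a plain round grip 16 mm across and 32 mm tall; 76 mm in all, about 60 g. Origin at the centre of the tip's underside, z up along the pin: collar underside at z = 40 mm, grip from 44 to 76 mm. In the rack its collar rests on the rack's top
- rack: the wooden pin rack, fixed, 50 x 150 x 50 mm (x, y, z), origin at the centre of its underside. Three holes in its top in a row along its y at -50, 0 and +50 mm, 42 mm deep, 9.5 mm across
- chamber: the square vacuum chamber, fixed, grey pot 220 x 220 x 110 mm with a black gasket 6 mm high on its rim; origin at the centre of its underside. Its x points from the lid's front edge to its hinge, its y to the vent block. The closed lid is an aluminium plate 230 x 230 x 14 mm whose top is 130 mm above the bench; it reaches from 115 mm in front of the chamber's centre to just short of the hinge. Hinge barrels at the back
- vent_hole (a point): the mouth centre of the hole in the vent block (top 50 x 80 mm, 100 mm above the bench), 165 mm to the +y side of the chamber's centre and 50 mm in front of it; axes as the chamber's. The hole is vertical, 10.5 mm across, 3 mm chamfer, 44 mm deep; the pin is home when its collar rests on the block. The lid's edge is 50 mm from it, towards the chamber, its top 30 mm higher
- handle (a point): the lid's bar handle, steel: a round bar 12 mm across and 110 mm long along the chamber's y, on two posts at its ends (98 mm clear between them), its centre line 45 mm above the lid's top and 187 mm from the hinge line horizontally, 59 mm above it. Origin at the middle of the bar; axes as the lid's (with the lid closed, as the chamber's). It is a rigid part of the lid
- lid: the chamber's hinged lid with its bar handle, about 0.6 kg (hidden mass varies); origin in the middle of its hinge line, at the height of its underside; with the lid closed its axes are the chamber's, the plate reaching forward along its -x; it turns about its y
- hinge (a point): the middle of the lid's hinge line, 116 mm above the bench at the back of the chamber; the hinge line runs along the chamber's y (this point's y); axes as the chamber's
- lid_angle (a joint): opening angle of the lid in rad, 0 closed, growing as the front edge rises; stops at 0.7. The front edge is 237 mm from the hinge, so 30 mm open is about 0.13 rad. The gasket sticks: lifting at the handle takes about 13 to 20 N at first, which fades to nothing by about 0.05 rad; after that only the lid's weight (about 4 N at the handle) remains, and the lid falls back if let go
- dowel: a plain wooden dowel 8 mm across and 95 mm long standing in a hole of the rack; origin at its lower end. Leave it
- punch: a dark steel punch, shank 8 mm across with a ball head 18 mm across, 87 mm in all, standing in a hole of the rack; origin at its lower end. Leave it
- sanding_block: a cork sanding block 100 x 55 x 30 mm; origin under its centre. Leave it
- spoon_blank: a wooden spoon blank, 190 mm long, 12 mm thick, lying flat; origin under it. Leave it
- glue_bottle: a white glue bottle 56 mm across and 150 mm tall; origin under its centre. Leave it
- tape_roll: a paper tape roll 90 mm across and 24 mm tall, lying flat; origin under its centre. Leave it
- chisel: a screwdriver with a wooden handle lying flat; origin under it. Leave it
- finish_jar: a jar of finish 70 mm across and 80 mm tall; origin under its centre. Leave it

How it is judged:
On the way, in this order (a step that is already met when the one before it is completed fails the run):
1. the vent pin is fully home in the vent block and let go, the lid still shut (z of vent_pin in the frame of vent_hole below -0.035 m and horizontal distance between vent_pin and vent_hole below 0.005 m and angle between vent_pin's own z axis and vertical below 0.12 rad and contact force between the fingers and vent_pin below 0.1 N and value of joint lid_angle below 0.02 rad), for 0.2 s.
2. the lid is broken free of its gasket, held by the handle (value of joint lid_angle above 0.06 rad and contact force between the fingers and lid above 1 N and distance between the grasp point and handle below 0.045 m), for 0.1 s.
At the end, for the whole second after the job is handed in: lid 0.08 to 0.21 rad open (front edge about 19 to 50 mm up) and still, fingers pressing on it (over 1 N) with the grasp point within 45 mm of the bar's middle; pin 35 mm or more deep, within 5 mm of the hole's centre, upright to 0.12 rad; nothing else moved 30 mm (value of joint lid_angle between 0.08 and 0.21 rad and velocity of joint lid_angle between -0.05 and 0.05 rad/s and contact force between the fingers and lid above 1 N and distance between the grasp point and handle below 0.045 m and z of vent_pin in the frame of vent_hole below -0.035 m and horizontal distance between vent_pin and vent_hole below 0.005 m and angle between vent_pin's own z axis and vertical below 0.12 rad and distance of each of dowel, punch, sanding_block, spoon_blank, glue_bottle, tape_roll, chisel, finish_jar from where it was at the start of the episode below 0.03 m); the arm keeps its last pose, push and grip.
It fails at once if the lid flies open past 0.4 rad (95 mm at the front edge) (value of joint lid_angle above 0.4 rad).
It fails at once if the lid is lifted while the vent pin is not in its hole (value of joint lid_angle above 0.05 rad and (z of vent_pin in the frame of vent_hole above -0.025 m or horizontal distance between vent_pin and vent_hole above 0.008 m)).
It fails at once if another thing on the bench is pushed 30 mm or more from its place (distance of any of dowel, punch, sanding_block, spoon_blank, glue_bottle, tape_roll, chisel, finish_jar from where it was at the start of the episode above 0.03 m).
It also fails if it takes over 51 s, if anything falls off the work surface, if the arm or the gripper's body presses on something with over 40 N, if the wrist force passes 120 N, or if a joint passes its speed limit or range.

ROBOT

A 7-joint arm with a two-finger parallel gripper is mounted at the origin on the work surface. World frame = base frame: x ahead of the robot, y to its left, z up, the work surface at z = 0. Lengths are in m, angles in rad, forces in N, time in s.
With the tool pointing down it reaches from about 0.4 to 0.85 m from the base axis. Payload 10.4 kg.
Tool frame: the origin (TCP) lies midway between the tips of the shut fingers; the grasp point (between the pads) lies 19 mm behind it; z points along the fingers, x is the direction in which the jaws open and shut, and the axes are right-handed (so a half turn about z gives the same grasp; the last joint's range is limited). The gripper opens to 85 mm and grips with 20 to 120 N. Pads are 22 mm wide; open, the fingers measure 114 mm over their backs; the gripper's body (76 mm by 85 mm) begins 54 mm behind the grasp point. The pads swing forward as they close: fully open they stand 13 mm farther back than shut.
Start: joints at [-1.275, 0.332, -0.065, 1.46, 0.022, 1.35, -0.088], TCP at [0.196, 0.594, 0.231] pointing down, gripper open.
Joint ranges: [-2.6, 2.6], [-0.5, 2.12], [-1.47, 1.34], [0.16, 2.42], [-1.27, 4.41], [0.06, 2.06], [-2.6, 2.6]. Speed limits (rad/s): [2.22, 2.22, 2.79, 2.79, 3.14, 3.14, 3.14].

INTERFACE

Orientations are given as a 3x3 rotation matrix whose columns are the frame's x, y, z axes.
In Python, from cell import monitor, read_camera, camera_model, workorder gives the robot as it stands.
- The arm moves only by the tool arm_command, never from a script. Its argument "rows" is a list of rows, each an object with "translation": the shift along the tool's x, y, z in m, a list of three; "yaw": the turn about the tool's z in degrees; "jaw": the opening, from 0 (shut) to 1 (fully open). In form: [{"translation": [x, y, z], "yaw": yaw, "jaw": jaw}, ...]. A call has exactly 8 rows; each row shifts and turns the commanded pose from where the row before left it, along the tool's axes as they then stand; what a row does not reach is not made up. A row lasts 1/12 s, in which the tool goes at most 41.7 mm and 7.16 degrees, less where a joint would pass 70% of its speed; a pose out of reach is approached as far as the arm can. A call is refused whole if a number of a shift passes 0.0417 or a number of a turn 7.16, either way. A call with a gripper value outside its range is refused whole. The fingers move at their own pace and stop on an object; "grip_force" is the grip in N (left out, the last holds). Time passes only in rows, so rows that do not move let the fingers close, or fill a call up. It gives the time, the measured TCP pose, the force and the opening at its end, in the units of the state.
- monitor.read_state(): the state, without advancing time (a new reading comes with each control period).
- read_camera(name): name is "scene" or "top"; returns the picture (420x560x3 uint8, blue, green, red); there is no depth.
- camera_model(name): a dict with "vertical_fov" (degrees; the focal length in pixels is half the picture's height over the tangent of half this angle, whatever the lens; pixels are square), "cx", "cy" (the principal point, pixels), "dist" ([k1, k2, p1, p2, k3] as OpenCV has them; the pictures are not rectified), "extrinsics" (4x4, takes a point from camera to world coordinates). Camera axes: x right, y down, z forward; pixel columns grow to the right and rows downward; lengths in m; the calibration is good to about 2 mm. A picture is of the moment at which its call begins. camera_model takes no time and is no camera call.
- workorder.job_done(): hands the job in, once; it reports no verdict.
The state is a dict: "clock": time; "joint_positions": joint angles; "qd": joint speeds; "effort": joint torques, N m; "tool_pos": TCP position; "eef_rot": TCP orientation; "wrist_force": force on the tool from outside, world axes, zero at the start; "moment": the same for the moment, N m; "grip_width": finger opening in m.
Only numpy, scipy, OpenCV 4.12 (cv2) and the standard library are available. Lean on these libraries where they do the work, as an engineer would, in place of code of your own. Each camera call takes 0.05 s, during which the arm holds its last target. There are 200 camera calls.

## Working session

There is one attempt and no reset: what is moved stays moved. The work goes in short steps, Python scripts to look and compute and a tool call to move; the robot and the scene stay as the last step left them, time stands still between calls to the robot, and variables do not carry over. Pictures are saved under pics/ and viewed, on a budget of 10 in all, crops included, one or two more only if the job needs it, and the job is handed in when it is done.

Besides the shell and the picture viewer there is one more tool, called after "Request:" as name(argument=value, ...), one argument or row to a line, values as JSON. arm_command: Moves the arm, as the interface text tells. Its arguments: {"type":"object","properties":{"rows":{"type":"array","items":{"type":"object","properties":{"translation":{"type":"array","items":{"type":"number"}},"yaw":{"type":"number"},"jaw":{"type":"number"}}}},"grip_force":{"type":"number"}},"required":["rows"]}

```bash
mkdir -p pics
python3 - <<'E'
from cell import monitor, read_camera, camera_model
import cv2,numpy as np
np.set_printoptions(precision=4,suppress=True)
for n in("scene","top"):
    im=read_camera(n);cv2.imwrite(f"pics/{n}0.png",im)
    m=camera_model(n);print(n,m)
s=monitor.read_state()
for k in s:print(k,np.array(s[k]))
E
```

```text
scene {'vertical_fov': 42.949994444339545, 'cx': 281.91562739495663, 'cy': 208.85305919272363, 'dist': array([-0.1782,  0.    ,  0.    ,  0.    ,  0.    ]), 'extrinsics': array([[ 0.6643,  0.4989, -0.5566,  1.2668],
       [ 0.7473, -0.4595,  0.48  , -0.5819],
       [-0.0162, -0.7348, -0.6781,  0.9935],
       [ 0.    ,  0.    ,  0.    ,  1.    ]])}
top {'vertical_fov': 52.97709505928831, 'cx': 280.9185525085056, 'cy': 214.40919276616003, 'dist': array([-0.0943,  0.    ,  0.    ,  0.    ,  0.    ]), 'extrinsics': array([[ 0.0476, -0.9784,  0.2012,  0.3108],
       [-0.9989, -0.0476,  0.005 ,  0.0081],
       [ 0.0047, -0.2012, -0.9795,  1.3776],
       [ 0.    ,  0.    ,  0.    ,  1.    ]])}
clock 0.1
joint_positions [-1.2746  0.3328 -0.0647  1.4609  0.0216  1.3499 -0.0885]
qd [-0.0003 -0.0027  0.0008 -0.0018  0.0009 -0.0004 -0.0003]
effort [  0.0019 -62.6739   0.0495 -39.2431   0.0164   0.007   -0.    ]
tool_pos [0.1958 0.5932 0.2306]
eef_rot [[ 0.3134  0.9496 -0.0003]
 [ 0.9496 -0.3134 -0.0012]
 [-0.0013  0.0001 -1.    ]]
wrist_force [ 0.3272 -0.0994 -0.033 ]
moment [ 0.0155  0.0347 -0.0032]
grip_width 0.08547583797824436
```

View pics/scene0.png

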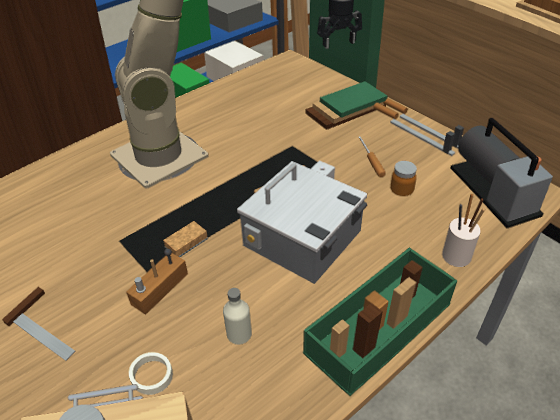

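View pics/top0.png

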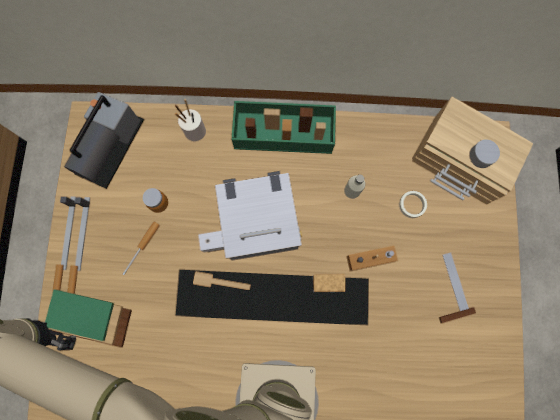

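The scene view shows the rack near (157,283) with the pin at about (139,285), the chamber in the middle and the vent block at about (320,170). In the top view the pin is at about (390,254), the vent block at (211,241) and the handle at (261,234). I'll enlarge these regions to read the pixels.

Run:
```python
import cv2,numpy as np
t=cv2.imread("pics/top0.png");s=cv2.imread("pics/scene0.png")
R=lambda im,x,y,w,h:cv2.resize(im[y:y+h,x:x+w],(w*5,h*5),interpolation=cv2.INTER_CUBIC)
def grid(c,x,y):
    for i in range(0,c.shape[1],50):
        cv2.putText(c,str(x+i//5),(i,8),0,.3,(0,0,255));cv2.line(c,(i,10),(i,14),(0,0,255))
    for i in range(0,c.shape[0],50):
        cv2.putText(c,str(y+i//5),(0,i+4),0,.3,(0,0,255))
    return c
a=grid(R(t,340,235,70,50),340,235); b=grid(R(t,195,220,90,50),195,220)
c=grid(R(s,120,240,70,70),120,240); d=grid(R(s,255,150,90,70),255,150)
cv2.imwrite("pics/crops.png",np.vstack([np.hstack([a,b]),np.hstack([c,d])]))
```

```text
(no output)
```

View pics/crops.png

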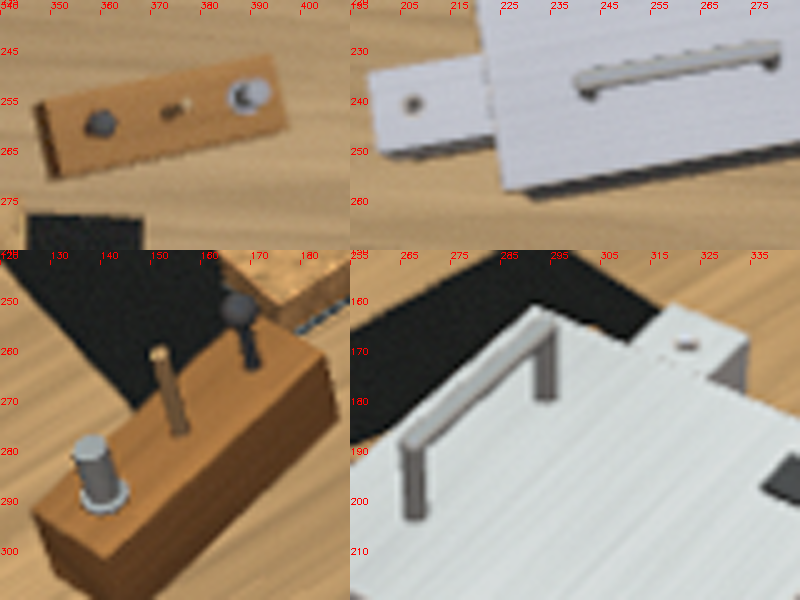

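Crop readings:

| Feature | Top view | Scene view |
|---|---|---|
| Pin grip top | (390.8,253.4) | (137.4,278.0) |
| Vent hole | (207.2,240.4) | (321.8,168.6) |
| Handle end A | (239.6,236.0) | (266,187.6) |
| Handle end B | (280.4,229.2) | (295,164.6) |

Handle ends still need matching between the two views. The pin is in the end hole, next to the dowel. Next I'll triangulate.

```bash
cat > h.py <<'E'
import cv2,numpy as np
from cell import camera_model
np.set_printoptions(precision=4,suppress=True)
def ray(n,p):
    m=camera_model(n);f=210/np.tan(np.radians(m["vertical_fov"]/2))
    K=np.array([[f,0,m["cx"]],[0,f,m["cy"]],[0,0,1]])
    u=cv2.undistortPoints(np.array([[p]],float),K,np.array(m["dist"])).ravel()
    E=np.array(m["extrinsics"]);d=E[:3,:3]@[*u,1];return E[:3,3],d/np.linalg.norm(d)
def tri(pt,ps):
    (a,u),(b,v)=ray("top",pt),ray("scene",ps)
    k=np.linalg.lstsq(np.c_[u,-v],b-a,rcond=None)[0]
    P,Q=a+k[0]*u,b+k[1]*v;return (P+Q)/2,np.linalg.norm(P-Q)
def plane(n,p,z):
    a,u=ray(n,p);return (a+u*(z-a[2])/u[2])[:2]
def pix(n,X):
    m=camera_model(n);f=210/np.tan(np.radians(m["vertical_fov"]/2))
    K=np.array([[f,0,m["cx"]],[0,f,m["cy"]],[0,0,1]]);W=np.linalg.inv(np.array(m["extrinsics"]))
    return cv2.projectPoints(np.array([X],float),cv2.Rodrigues(W[:3,:3])[0],W[:3,3],K,np.array(m["dist"]))[0].ravel()
E
cat > m.py <<'E'
from h import *
P={"pin top":((390.8,253.4),(137.4,278.0),.086),"hole":((207.2,240.4),(321.8,168.6),.1),
"hA":((239.6,236.0),(295,164.6),.175),"hB":((280.4,229.2),(266,187.6),.175),
"dowel top":((377.2,255.3),(151.2,260.6),.103),"punch head":((359.6,259.2),(167.2,251),.086)}
for k,(t,s,z) in P.items():
    X,e=tri(t,s);print(k,X,"gap",round(e,4),"planes",plane("top",t,z),plane("scene",s,z))
E
python3 m.py
```

```text
pin top [ 0.4704 -0.3305  0.0837] gap 0.0026 planes [ 0.4695 -0.331 ] [ 0.4732 -0.3301]
hole [0.4825 0.2383 0.0956] gap 0.0027 planes [0.481  0.2363] [0.4868 0.2356]
hA [0.4902 0.1322 0.1698] gap 0.0033 planes [0.4885 0.1303] [0.4958 0.1293]
hB [0.515  0.0155 0.1772] gap 0.0045 planes [0.5141 0.0137] [0.5141 0.0191]
dowel top [ 0.4608 -0.2841  0.0998] gap 0.0028 planes [ 0.4597 -0.2846] [ 0.4645 -0.284 ]
punch head [ 0.4476 -0.2337  0.085 ] gap 0.0009 planes [ 0.4473 -0.2339] [ 0.4487 -0.2337]
```

Heights agree with the text to about 5 mm. My estimates are:
- **Pin:** about (0.471,-0.3306)
- **Hole:** about (0.4838,0.236)
- **Handle middle:** about (0.503,0.073,0.175)
- **Chamber yaw:** about 12°, with the rack close to 13°, so one tool yaw of 12° serves both

I'll turn the tool first.

Request:
arm_command(
  rows=[
    {"translation":[0,0,0],"yaw":7.1,"jaw":1},
    {"translation":[0,0,0],"yaw":7.1,"jaw":1},
    {"translation":[0,0,0],"yaw":7.1,"jaw":1},
    {"translation":[0,0,0],"yaw":7.1,"jaw":1},
    {"translation":[0,0,0],"yaw":7.1,"jaw":1},
    {"translation":[0,0,0],"yaw":7.1,"jaw":1},
    {"translation":[0,0,0],"yaw":7.1,"jaw":1},
    {"translation":[0,0,0],"yaw":7.1,"jaw":1},
  ],
  grip_force=60,
)

```text
clock: 0.77
tool_pos: [0.1958, 0.5933, 0.2308]
eef_rot: [[0.968, 0.252, -0.0], [0.252, -0.968, -0.001], [-0.0, 0.001, -1.0]]
wrist_force: [0.2, -1.2, -0.5]
grip_width: 0.0859
```

Request:
arm_command(
  rows=[
    {"translation":[0,0,0],"yaw":2.9,"jaw":1},
    {"translation":[0.014,0.0245,0],"yaw":0,"jaw":1},
    {"translation":[0.014,0.0245,0],"yaw":0,"jaw":1},
    {"translation":[0.014,0.0245,0],"yaw":0,"jaw":1},
    {"translation":[0.014,0.0245,0],"yaw":0,"jaw":1},
    {"translation":[0.014,0.0245,0],"yaw":0,"jaw":1},
    {"translation":[0.014,0.0245,0],"yaw":0,"jaw":1},
    {"translation":[0.014,0.0245,0],"yaw":0,"jaw":1},
  ],
)

```text
clock: 1.43
tool_pos: [0.3281, 0.4449, 0.231]
eef_rot: [[0.978, 0.209, -0.0], [0.209, -0.978, -0.0], [-0.0, 0.0, -1.0]]
wrist_force: [0.5, 0.5, 0.5]
grip_width: 0.0853
```

Request:
arm_command(
  rows=[
    {"translation":[0.014,0.0245,0],"yaw":0,"jaw":1},
    {"translation":[0.014,0.0245,0],"yaw":0,"jaw":1},
    {"translation":[0.014,0.0245,0],"yaw":0,"jaw":1},
    {"translation":[0.014,0.0245,0],"yaw":0,"jaw":1},
    {"translation":[0.014,0.0245,0],"yaw":0,"jaw":1},
    {"translation":[0.014,0.0245,0],"yaw":0,"jaw":1},
    {"translation":[0.014,0.0245,0],"yaw":0,"jaw":1},
    {"translation":[0,0,0],"yaw":0,"jaw":1},
  ],
)

```text
clock: 2.1
tool_pos: [0.4628, 0.2933, 0.2312]
eef_rot: [[0.98, 0.201, 0.001], [0.201, -0.98, -0.002], [0.001, 0.002, -1.0]]
wrist_force: [0.1, -0.4, 0.5]
grip_width: 0.0851
```

Request:
arm_command(
  rows=[
    {"translation":[-0.0017,0.0307,0],"yaw":0,"jaw":1},
    {"translation":[-0.0017,0.0307,0],"yaw":0,"jaw":1},
    {"translation":[-0.0017,0.0307,0],"yaw":0,"jaw":1},
    {"translation":[-0.0017,0.0307,0],"yaw":0,"jaw":1},
    {"translation":[-0.0017,0.0307,0],"yaw":0,"jaw":1},
    {"translation":[-0.0017,0.0307,0],"yaw":0,"jaw":1},
    {"translation":[-0.0017,0.0307,0],"yaw":0,"jaw":1},
    {"translation":[-0.0017,0.0307,0],"yaw":0,"jaw":1},
  ],
)

```text
clock: 2.77
tool_pos: [0.4968, 0.0545, 0.2312]
eef_rot: [[0.978, 0.209, -0.0], [0.209, -0.978, 0.0], [-0.0, -0.0, -1.0]]
wrist_force: [0.5, 0.5, -0.4]
grip_width: 0.0851
```

Request:
arm_command(
  rows=[
    {"translation":[-0.0089,0.0306,0],"yaw":0,"jaw":1},
    {"translation":[-0.0089,0.0306,0],"yaw":0,"jaw":1},
    {"translation":[-0.0089,0.0306,0],"yaw":0,"jaw":1},
    {"translation":[-0.0089,0.0306,0],"yaw":0,"jaw":1},
    {"translation":[-0.0089,0.0306,0],"yaw":0,"jaw":1},
    {"translation":[-0.0089,0.0306,0],"yaw":0,"jaw":1},
    {"translation":[-0.0089,0.0306,0],"yaw":0,"jaw":1},
    {"translation":[-0.0089,0.0306,0],"yaw":0,"jaw":1},
  ],
)

```text
clock: 3.43
tool_pos: [0.4779, -0.1996, 0.2312]
eef_rot: [[0.978, 0.209, 0.0], [0.209, -0.978, 0.0], [0.0, -0.0, -1.0]]
wrist_force: [0.7, -0.2, -0.5]
grip_width: 0.0853
```

Request:
arm_command(
  rows=[
    {"translation":[-0.0089,0.0306,0],"yaw":0,"jaw":1},
    {"translation":[-0.0089,0.0306,0],"yaw":0,"jaw":1},
    {"translation":[-0.0089,0.0306,0],"yaw":0,"jaw":1},
    {"translation":[-0.0089,0.0306,0],"yaw":0,"jaw":1},
    {"translation":[0,0,0.02],"yaw":0,"jaw":1},
    {"translation":[0,0,0.02],"yaw":0,"jaw":1},
    {"translation":[0,0,0.02],"yaw":0,"jaw":1},
    {"translation":[0,0,0.0],"yaw":0,"jaw":1},
  ],
)

```text
clock: 4.1
tool_pos: [0.4674, -0.3241, 0.1675]
eef_rot: [[0.978, 0.208, -0.005], [0.208, -0.978, 0.002], [-0.005, -0.004, -1.0]]
wrist_force: [-1.0, 0.0, -0.3]
grip_width: 0.0853
```

Run:
```python
from h import *
from cell import monitor,read_camera
s=monitor.read_state();print(s["tool_pos"],s["eef_rot"],s["wrist_force"])
t=read_camera("top");c=read_camera("scene")
cv2.imwrite("pics/t1.png",t);cv2.imwrite("pics/s1.png",c)
R=lambda im,x,y,w,h:cv2.resize(im[y:y+h,x:x+w],(w*5,h*5),interpolation=cv2.INTER_CUBIC)
cv2.imwrite("pics/c1.png",np.hstack([R(t,345,215,70,70),R(c,105,220,85,70)]))
```

```text
[ 0.4674 -0.3241  0.1675] [[ 0.978   0.2084 -0.0054]
 [ 0.2084 -0.978   0.0024]
 [-0.0048 -0.0035 -1.    ]] [-0.9533  0.0477 -0.2626]
```

View pics/c1.png

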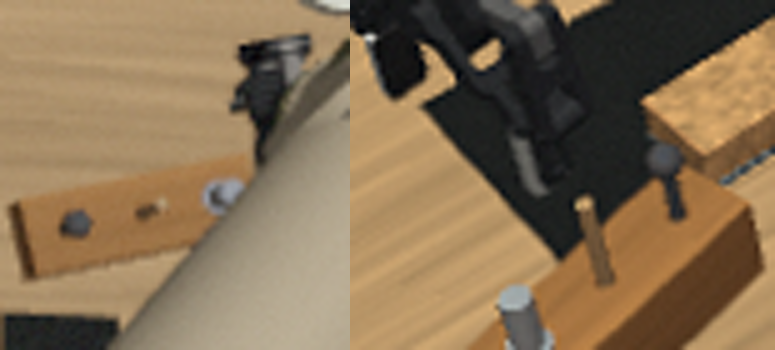

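The gripper hangs over the rack and the pin is undisturbed. I'll let it settle while coming lower, then correct the sideways offset.

Request:
arm_command(
  rows=[
    {"translation":[0,0,0.02],"yaw":0,"jaw":1},
    {"translation":[0,0,0.02],"yaw":0,"jaw":1},
    {"translation":[0,0,0.01],"yaw":0,"jaw":1},
    {"translation":[0,0,0],"yaw":0,"jaw":1},
    {"translation":[0,0,0],"yaw":0,"jaw":1},
    {"translation":[0,0,0],"yaw":0,"jaw":1},
    {"translation":[0,0,0],"yaw":0,"jaw":1},
    {"translation":[0,0,0],"yaw":0,"jaw":1},
  ],
)

```text
clock: 4.87
tool_pos: [0.4696, -0.3258, 0.1223]
eef_rot: [[0.978, 0.208, 0.001], [0.208, -0.978, -0.0], [0.001, 0.001, -1.0]]
wrist_force: [-0.1, -0.0, -0.7]
grip_width: 0.0854
```

Request:
arm_command(
  rows=[
    {"translation":[0.0005,0.005,0.005],"yaw":0,"jaw":1},
    {"translation":[0,0,0.015],"yaw":0,"jaw":1},
    {"translation":[0,0,0.015],"yaw":0,"jaw":1},
    {"translation":[0,0,0.015],"yaw":0,"jaw":1},
    {"translation":[0,0,0.011],"yaw":0,"jaw":1},
    {"translation":[0,0,0],"yaw":0,"jaw":1},
    {"translation":[0,0,0],"yaw":0,"jaw":1},
    {"translation":[0,0,0],"yaw":0,"jaw":1},
  ],
)

```text
clock: 5.53
tool_pos: [0.471, -0.3308, 0.061]
eef_rot: [[0.978, 0.208, 0.001], [0.208, -0.978, -0.001], [0.001, 0.001, -1.0]]
wrist_force: [0.7, 0.1, -0.1]
grip_width: 0.0855
```

Request:
arm_command(
  rows=[
    {"translation":[0,0,0],"yaw":0,"jaw":0.6},
    {"translation":[0,0,0],"yaw":0,"jaw":0.4},
    {"translation":[0,0,0],"yaw":0,"jaw":0.3},
    {"translation":[0,0,0],"yaw":0,"jaw":0},
    {"translation":[0,0,0],"yaw":0,"jaw":0},
    {"translation":[0,0,0],"yaw":0,"jaw":0},
    {"translation":[0,0,0],"yaw":0,"jaw":0},
    {"translation":[0,0,0],"yaw":0,"jaw":0},
  ],
  grip_force=40,
)

```text
clock: 6.2
tool_pos: [0.4719, -0.33, 0.0607]
eef_rot: [[0.978, 0.209, 0.002], [0.209, -0.978, -0.0], [0.002, 0.001, -1.0]]
wrist_force: [6.5, 1.2, 1.2]
grip_width: 0.0145
```

Request:
arm_command(
  rows=[
    {"translation":[0,0,-0.01],"yaw":0,"jaw":0},
    {"translation":[0,0,-0.015],"yaw":0,"jaw":0},
    {"translation":[0,0,-0.03],"yaw":0,"jaw":0},
    {"translation":[0,0,-0.03],"yaw":0,"jaw":0},
    {"translation":[0,0,-0.04],"yaw":0,"jaw":0},
    {"translation":[0,0,-0.04],"yaw":0,"jaw":0},
    {"translation":[0,0,-0.035],"yaw":0,"jaw":0},
    {"translation":[0,0,0],"yaw":0,"jaw":0},
  ],
)

```text
clock: 6.87
tool_pos: [0.4718, -0.3325, 0.2668]
eef_rot: [[0.978, 0.207, 0.007], [0.207, -0.978, -0.004], [0.006, 0.005, -1.0]]
wrist_force: [0.5, -1.3, -1.1]
grip_width: 0.0148
```

Run:
```python
from h import *
from cell import monitor,read_camera
s=monitor.read_state();print(s["tool_pos"],s["eef_rot"],s["wrist_force"],s["grip_width"])
c=read_camera("scene");cv2.imwrite("pics/s2.png",c)
u=pix("scene",s["tool_pos"]).astype(int);print(u)
x,y=max(u[0]-60,0),max(u[1]-60,0)
cv2.imwrite("pics/c2.png",cv2.resize(c[y:y+120,x:x+120],None,fx=5,fy=5,interpolation=cv2.INTER_CUBIC));print(x,y)
```

```text
[ 0.4718 -0.3325  0.2668] [[ 0.9782  0.2074  0.0074]
 [ 0.2074 -0.9782 -0.0036]
 [ 0.0065  0.0051 -1.    ]] [ 0.5045 -1.3194 -1.0959] 0.014797165519347576
[117 220]
57 160
```

View pics/c2.png

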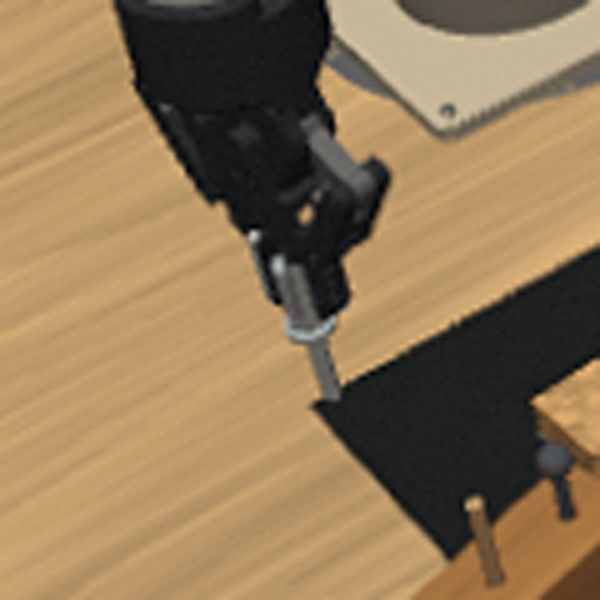

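The pin is held upright, with its tip at about (123.2,239.2) in the scene image. Now I'll carry it across to the hole.

Request:
arm_command(
  rows=[
    {"translation":[0.004,-0.018,0],"yaw":0,"jaw":0},
    {"translation":[0.007,-0.03,0],"yaw":0,"jaw":0},
    {"translation":[0.007,-0.03,0],"yaw":0,"jaw":0},
    {"translation":[0.007,-0.03,0],"yaw":0,"jaw":0},
    {"translation":[0.007,-0.03,0],"yaw":0,"jaw":0},
    {"translation":[0.007,-0.03,0],"yaw":0,"jaw":0},
    {"translation":[0.007,-0.03,0],"yaw":0,"jaw":0},
    {"translation":[0.007,-0.03,0],"yaw":0,"jaw":0},
  ],
)

```text
clock: 7.58
tool_pos: [0.4738, -0.0948, 0.2589]
eef_rot: [[0.978, 0.209, -0.002], [0.209, -0.978, -0.0], [-0.002, -0.0, -1.0]]
wrist_force: [-0.7, 0.3, -0.7]
grip_width: 0.015
```

Request:
arm_command(
  rows=[
    {"translation":[0.007,-0.03,0],"yaw":0,"jaw":0},
    {"translation":[0.007,-0.03,0],"yaw":0,"jaw":0},
    {"translation":[0.007,-0.03,0],"yaw":0,"jaw":0},
    {"translation":[0.007,-0.03,0],"yaw":0,"jaw":0},
    {"translation":[0.007,-0.03,0],"yaw":0,"jaw":0},
    {"translation":[0.007,-0.03,0],"yaw":0,"jaw":0},
    {"translation":[0.007,-0.03,0],"yaw":0,"jaw":0},
    {"translation":[0.007,-0.03,0],"yaw":0,"jaw":0},
  ],
)

```text
clock: 8.25
tool_pos: [0.4787, 0.1511, 0.2587]
eef_rot: [[0.978, 0.208, -0.002], [0.208, -0.978, -0.001], [-0.003, 0.001, -1.0]]
wrist_force: [0.2, 0.0, -1.0]
grip_width: 0.0145
```

Request:
arm_command(
  rows=[
    {"translation":[0.007,-0.03,0],"yaw":0,"jaw":0},
    {"translation":[0.007,-0.03,0],"yaw":0,"jaw":0},
    {"translation":[0.006,-0.015,0],"yaw":0,"jaw":0},
    {"translation":[0,0,0],"yaw":0,"jaw":0},
    {"translation":[0,0,0],"yaw":0,"jaw":0},
    {"translation":[0,0,0],"yaw":0,"jaw":0},
    {"translation":[0,0,0],"yaw":0,"jaw":0},
    {"translation":[0,0,0],"yaw":0,"jaw":0},
  ],
)

```text
clock: 8.92
tool_pos: [0.4838, 0.2263, 0.2603]
eef_rot: [[0.978, 0.207, -0.0], [0.207, -0.978, 0.0], [-0.0, -0.0, -1.0]]
wrist_force: [0.4, -0.2, 0.1]
grip_width: 0.0148
```

Request:
arm_command(
  rows=[
    {"translation":[0.002,-0.0095,0.005],"yaw":0,"jaw":0},
    {"translation":[0,0,0.02],"yaw":0,"jaw":0},
    {"translation":[0,0,0.025],"yaw":0,"jaw":0},
    {"translation":[0,0,0.02],"yaw":0,"jaw":0},
    {"translation":[0,0,0.015],"yaw":0,"jaw":0},
    {"translation":[0,0,0.005],"yaw":0,"jaw":0},
    {"translation":[0,0,0],"yaw":0,"jaw":0},
    {"translation":[0,0,0],"yaw":0,"jaw":0},
  ],
)

```text
clock: 9.58
tool_pos: [0.4838, 0.2377, 0.1708]
eef_rot: [[0.978, 0.208, 0.0], [0.208, -0.978, 0.0], [0.0, -0.0, -1.0]]
wrist_force: [-0.4, -0.4, 0.3]
grip_width: 0.0145
```

Run:
```python
from h import *
from cell import monitor,read_camera
s=monitor.read_state();p=np.array(s["tool_pos"]);print(p,s["wrist_force"])
t=read_camera("top");c=read_camera("scene");cv2.imwrite("pics/s3.png",c);cv2.imwrite("pics/t3.png",t)
for n in("scene","top"):
    for dz in(-.0507,-.0107):print(n,dz,pix(n,p+[0,0,dz]))
print("s2 tip pred",pix("scene",[.4718,-.3325,.216]),pix("scene",[.4838,.236,.1]))
a=cv2.resize(c[125:195,285:365],None,fx=5,fy=5,interpolation=cv2.INTER_CUBIC)
b=cv2.resize(t[205:275,170:250],None,fx=5,fy=5,interpolation=cv2.INTER_CUBIC)
cv2.imwrite("pics/c3.png",np.hstack([a,b]))
```

```text
[0.4838 0.2377 0.1708] [-0.4388 -0.4217  0.264 ]
scene -0.0507 [321.7894 161.8277]
scene -0.0107 [322.2831 149.737 ]
top -0.0507 [205.7304 238.5375]
top -0.0107 [203.4074 236.5524]
s2 tip pred [123.3397 237.7863] [321.1126 168.0159]
```

View pics/c3.png

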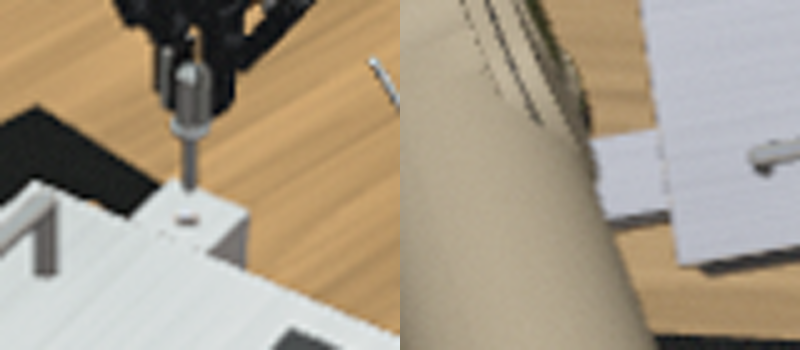

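In the scene view the tip is at (322.6,162.2), above the hole at (322.0,168.6). It's close, with a correction of about 1.7 mm in y still to make. The top view is hidden by the arm. I'll descend in small steps and watch the force.

Request:
arm_command(
  rows=[
    {"translation":[0.0003,0.0018,0.003],"yaw":0,"jaw":0},
    {"translation":[0,0,0.005],"yaw":0,"jaw":0},
    {"translation":[0,0,0.005],"yaw":0,"jaw":0},
    {"translation":[0,0,0.005],"yaw":0,"jaw":0},
    {"translation":[0,0,0.004],"yaw":0,"jaw":0},
    {"translation":[0,0,0.004],"yaw":0,"jaw":0},
    {"translation":[0,0,0.002],"yaw":0,"jaw":0},
    {"translation":[0,0,0],"yaw":0,"jaw":0},
  ],
)

```text
clock: 10.35
tool_pos: [0.484, 0.2369, 0.1422]
eef_rot: [[0.978, 0.209, 0.0], [0.209, -0.978, 0.002], [0.001, -0.002, -1.0]]
wrist_force: [-0.9, 4.5, -2.3]
grip_width: 0.0144
```

Request:
arm_command(
  rows=[
    {"translation":[0.0002,-0.001,0.002],"yaw":0,"jaw":0},
    {"translation":[0,0,0.004],"yaw":0,"jaw":0},
    {"translation":[0,0,0.004],"yaw":0,"jaw":0},
    {"translation":[0,0,0.004],"yaw":0,"jaw":0},
    {"translation":[0,0,0.004],"yaw":0,"jaw":0},
    {"translation":[0,0,0.002],"yaw":0,"jaw":0},
    {"translation":[0,0,0],"yaw":0,"jaw":0},
    {"translation":[0,0,0],"yaw":0,"jaw":0},
  ],
)

```text
clock: 11.02
tool_pos: [0.4837, 0.2372, 0.1214]
eef_rot: [[0.978, 0.209, -0.001], [0.209, -0.978, 0.0], [-0.001, -0.0, -1.0]]
wrist_force: [-0.9, 5.7, -2.4]
grip_width: 0.0144
```

Request:
arm_command(
  rows=[
    {"translation":[-0.0001,-0.0012,0.001],"yaw":0,"jaw":0},
    {"translation":[0,0,0.002],"yaw":0,"jaw":0},
    {"translation":[0,0,0.002],"yaw":0,"jaw":0},
    {"translation":[0,0,0.002],"yaw":0,"jaw":0},
    {"translation":[0,0,0.002],"yaw":0,"jaw":0},
    {"translation":[0,0,0.002],"yaw":0,"jaw":0},
    {"translation":[0,0,0.001],"yaw":0,"jaw":0},
    {"translation":[0,0,0],"yaw":0,"jaw":0},
  ],
)

```text
clock: 11.68
tool_pos: [0.4837, 0.2378, 0.11]
eef_rot: [[0.978, 0.209, -0.0], [0.209, -0.978, -0.0], [-0.0, 0.0, -1.0]]
wrist_force: [-1.1, 2.7, -0.8]
grip_width: 0.0149
```

Request:
arm_command(
  rows=[
    {"translation":[0,0,0.001],"yaw":0,"jaw":0},
    {"translation":[0,0,0.001],"yaw":0,"jaw":0},
    {"translation":[0,0,0.001],"yaw":0,"jaw":0},
    {"translation":[0,0,0.001],"yaw":0,"jaw":0},
    {"translation":[0,0,0],"yaw":0,"jaw":0},
    {"translation":[0,0,0],"yaw":0,"jaw":0},
    {"translation":[0,0,0],"yaw":0,"jaw":0},
    {"translation":[0,0,0],"yaw":0,"jaw":0},
  ],
)

```text
clock: 12.35
tool_pos: [0.484, 0.2381, 0.1096]
eef_rot: [[0.978, 0.208, -0.0], [0.208, -0.978, 0.002], [0.0, -0.002, -1.0]]
wrist_force: [-16.5, -4.2, 38.1]
grip_width: 0.0148
```

It's seated, with 38 N up at TCP z 0.1096 and the collar on the block. I'll ease off, release and rise.

Request:
arm_command(
  rows=[
    {"translation":[0,0,-0.001],"yaw":0,"jaw":0},
    {"translation":[0,0,-0.001],"yaw":0,"jaw":0},
    {"translation":[0,0,-0.001],"yaw":0,"jaw":0},
    {"translation":[0,0,0],"yaw":0,"jaw":0.3},
    {"translation":[0,0,0],"yaw":0,"jaw":0.6},
    {"translation":[0,0,0],"yaw":0,"jaw":0.8},
    {"translation":[0,0,0],"yaw":0,"jaw":0.8},
    {"translation":[0,0,0],"yaw":0,"jaw":0.8},
  ],
)

```text
clock: 13.02
tool_pos: [0.4839, 0.2375, 0.1091]
eef_rot: [[0.978, 0.208, -0.0], [0.208, -0.978, -0.0], [-0.0, 0.0, -1.0]]
wrist_force: [0.9, 0.3, -0.0]
grip_width: 0.0683
```

Request:
arm_command(
  rows=[
    {"translation":[0,0,0],"yaw":0,"jaw":0.8},
    {"translation":[0,0,-0.01],"yaw":0,"jaw":0.8},
    {"translation":[0,0,-0.02],"yaw":0,"jaw":0.8},
    {"translation":[0,0,-0.03],"yaw":0,"jaw":0.8},
    {"translation":[0,0,-0.03],"yaw":0,"jaw":0.8},
    {"translation":[0,0,-0.03],"yaw":0,"jaw":0.8},
    {"translation":[0,0,-0.005],"yaw":0,"jaw":0.8},
    {"translation":[0,0,0],"yaw":0,"jaw":0.8},
  ],
)

```text
clock: 13.68
tool_pos: [0.485, 0.2383, 0.2373]
eef_rot: [[0.978, 0.208, 0.004], [0.208, -0.978, 0.003], [0.004, -0.002, -1.0]]
wrist_force: [0.7, 0.4, -0.9]
grip_width: 0.0681
```

Run:
```python
from h import *
from cell import monitor,read_camera
s=monitor.read_state();p=np.array(s["tool_pos"]);print(p,s["eef_rot"],s["wrist_force"])
c=read_camera("scene");cv2.imwrite("pics/s4.png",c)
cv2.imwrite("pics/c4.png",cv2.resize(c[115:215,255:375],None,fx=5,fy=5,interpolation=cv2.INTER_CUBIC))
for z in(.1,.104,.136):print(z,pix("scene",[.4842,.2365,z]))
```

```text
[0.485  0.2383 0.2373] [[ 0.9781  0.2083  0.0039]
 [ 0.2083 -0.9781  0.0029]
 [ 0.0044 -0.0021 -1.    ]] [ 0.7062  0.4326 -0.9114]
0.1 [321.3491 168.0057]
0.104 [321.3971 166.8372]
0.136 [321.7853 157.3367]
```

View pics/c4.png

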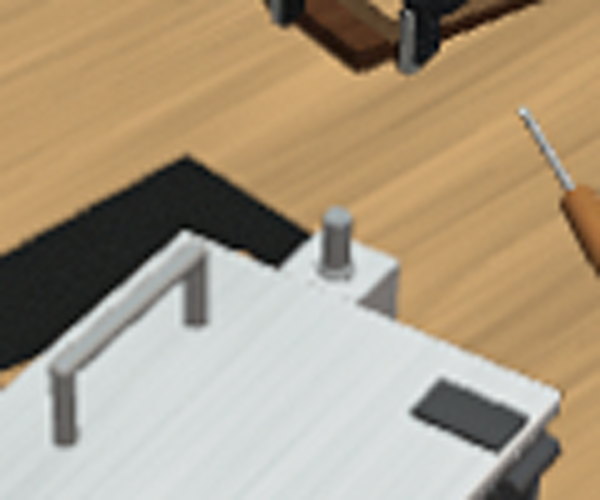

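The pin is home. Its grip top is at (322.2,157.2) against a predicted (321.8,157.3), and the lid is shut. Next is the handle.

Request:
arm_command(
  rows=[
    {"translation":[-0.0023,0.0236,0],"yaw":0,"jaw":0.8},
    {"translation":[-0.0023,0.0236,0],"yaw":0,"jaw":0.8},
    {"translation":[-0.0023,0.0236,0],"yaw":0,"jaw":0.8},
    {"translation":[-0.0023,0.0236,0],"yaw":0,"jaw":0.8},
    {"translation":[-0.0023,0.0236,0],"yaw":0,"jaw":0.8},
    {"translation":[-0.0023,0.0236,0],"yaw":0,"jaw":0.8},
    {"translation":[-0.0023,0.0236,0],"yaw":0,"jaw":0.8},
    {"translation":[0,0,0],"yaw":0,"jaw":0.8},
  ],
)

```text
clock: 14.4
tool_pos: [0.5023, 0.0676, 0.2331]
eef_rot: [[0.979, 0.202, -0.002], [0.202, -0.979, -0.002], [-0.002, 0.002, -1.0]]
wrist_force: [-0.3, 0.3, -0.8]
grip_width: 0.0683
```

Request:
arm_command(
  rows=[
    {"translation":[0,0,0.01],"yaw":0,"jaw":0.8},
    {"translation":[0,0,0.01],"yaw":0,"jaw":0.8},
    {"translation":[0,0,0.01],"yaw":0,"jaw":0.8},
    {"translation":[0,0,0],"yaw":0,"jaw":0.8},
    {"translation":[0,0,0],"yaw":0,"jaw":0.8},
    {"translation":[0,0,0],"yaw":0,"jaw":0.8},
    {"translation":[0,0,0],"yaw":0,"jaw":0.8},
    {"translation":[0,0,0],"yaw":0,"jaw":0.8},
  ],
)

```text
clock: 15.07
tool_pos: [0.5028, 0.0731, 0.2047]
eef_rot: [[0.978, 0.209, 0.001], [0.209, -0.978, 0.0], [0.001, -0.0, -1.0]]
wrist_force: [0.6, 0.6, 0.4]
grip_width: 0.0682
```

Request:
arm_command(
  rows=[
    {"translation":[0.0005,0,0.01],"yaw":0,"jaw":0.8},
    {"translation":[0,0,0.012],"yaw":0,"jaw":0.8},
    {"translation":[0,0,0.012],"yaw":0,"jaw":0.8},
    {"translation":[0,0,0.01],"yaw":0,"jaw":0.8},
    {"translation":[0,0,0.005],"yaw":0,"jaw":0.8},
    {"translation":[0,0,0],"yaw":0,"jaw":0.8},
    {"translation":[0,0,0],"yaw":0,"jaw":0.6},
    {"translation":[0,0,0],"yaw":0,"jaw":0.4},
  ],
)

```text
clock: 15.73
tool_pos: [0.5035, 0.0731, 0.1558]
eef_rot: [[0.978, 0.208, 0.001], [0.208, -0.978, 0.0], [0.001, -0.0, -1.0]]
wrist_force: [-0.7, -0.5, -0.4]
grip_width: 0.0455
```

Request:
arm_command(
  rows=[
    {"translation":[0,0,0],"yaw":0,"jaw":0.25},
    {"translation":[0,0,0],"yaw":0,"jaw":0.1},
    {"translation":[0,0,0],"yaw":0,"jaw":0},
    {"translation":[0,0,0],"yaw":0,"jaw":0},
    {"translation":[0,0,0],"yaw":0,"jaw":0},
    {"translation":[0,0,0],"yaw":0,"jaw":0},
    {"translation":[0,0,0],"yaw":0,"jaw":0},
    {"translation":[0,0,0],"yaw":0,"jaw":0},
  ],
  grip_force=50,
)

```text
clock: 16.4
tool_pos: [0.5041, 0.0733, 0.1559]
eef_rot: [[0.978, 0.209, 0.002], [0.209, -0.978, 0.001], [0.003, -0.0, -1.0]]
wrist_force: [5.0, 0.5, -0.2]
grip_width: 0.0104
```

The bar is gripped, with a width reading of 10.4 mm. I'll lift slowly along the handle's arc.

Request:
arm_command(
  rows=[
    {"translation":[0.0003,0,-0.001],"yaw":0,"jaw":0},
    {"translation":[0.0003,0,-0.001],"yaw":0,"jaw":0},
    {"translation":[0.0003,0,-0.001],"yaw":0,"jaw":0},
    {"translation":[0.0003,0,-0.001],"yaw":0,"jaw":0},
    {"translation":[0.0003,0,-0.001],"yaw":0,"jaw":0},
    {"translation":[0.0003,0,-0.001],"yaw":0,"jaw":0},
    {"translation":[0.0003,0,-0.001],"yaw":0,"jaw":0},
    {"translation":[0.0003,0,-0.001],"yaw":0,"jaw":0},
  ],
)

```text
clock: 17.07
tool_pos: [0.5059, 0.0736, 0.1621]
eef_rot: [[0.978, 0.209, 0.001], [0.209, -0.978, -0.001], [0.001, 0.001, -1.0]]
wrist_force: [12.0, 2.0, -17.8]
grip_width: 0.0106
```

Request:
arm_command(
  rows=[
    {"translation":[0.0004,0,-0.001],"yaw":0,"jaw":0},
    {"translation":[0.0004,0,-0.001],"yaw":0,"jaw":0},
    {"translation":[0.0004,0,-0.001],"yaw":0,"jaw":0},
    {"translation":[0.0004,0,-0.001],"yaw":0,"jaw":0},
    {"translation":[0.0004,0,-0.001],"yaw":0,"jaw":0},
    {"translation":[0.0004,0,-0.001],"yaw":0,"jaw":0},
    {"translation":[0.0004,0,-0.001],"yaw":0,"jaw":0},
    {"translation":[0.0004,0,-0.001],"yaw":0,"jaw":0},
  ],
)

```text
clock: 17.73
tool_pos: [0.509, 0.0743, 0.1707]
eef_rot: [[0.978, 0.209, 0.001], [0.209, -0.978, -0.0], [0.001, 0.001, -1.0]]
wrist_force: [9.0, 1.2, -10.6]
grip_width: 0.0101
```

Request:
arm_command(
  rows=[
    {"translation":[0.0005,0,-0.0015],"yaw":0,"jaw":0},
    {"translation":[0.0005,0,-0.0015],"yaw":0,"jaw":0},
    {"translation":[0.0005,0,-0.0015],"yaw":0,"jaw":0},
    {"translation":[0.0005,0,-0.0015],"yaw":0,"jaw":0},
    {"translation":[0.0005,0,-0.0015],"yaw":0,"jaw":0},
    {"translation":[0.0005,0,-0.0015],"yaw":0,"jaw":0},
    {"translation":[0.0004,0,-0.001],"yaw":0,"jaw":0},
    {"translation":[0,0,0],"yaw":0,"jaw":0},
  ],
)

```text
clock: 18.4
tool_pos: [0.5133, 0.0752, 0.1809]
eef_rot: [[0.978, 0.209, 0.003], [0.209, -0.978, -0.0], [0.003, 0.001, -1.0]]
wrist_force: [14.1, 3.0, -13.4]
grip_width: 0.0101
```

Request:
arm_command(
  rows=[
    {"translation":[0,0,0],"yaw":0,"jaw":0},
    {"translation":[0,0,0],"yaw":0,"jaw":0},
    {"translation":[0,0,0],"yaw":0,"jaw":0},
    {"translation":[0,0,0],"yaw":0,"jaw":0},
    {"translation":[0,0,0],"yaw":0,"jaw":0},
    {"translation":[0,0,0],"yaw":0,"jaw":0},
    {"translation":[0,0,0],"yaw":0,"jaw":0},
    {"translation":[0,0,0],"yaw":0,"jaw":0},
  ],
)

```text
clock: 19.07
tool_pos: [0.5133, 0.0753, 0.1809]
eef_rot: [[0.978, 0.209, 0.003], [0.209, -0.978, 0.0], [0.003, 0.001, -1.0]]
wrist_force: [15.2, 3.3, -12.2]
grip_width: 0.0103
```

Run:
```python
from h import *
from cell import monitor,read_camera
s=monitor.read_state();p=np.array(s["tool_pos"]);print(p,s["wrist_force"],s["qd"])
c=read_camera("scene");cv2.imwrite("pics/s5.png",c)
cv2.imwrite("pics/c5.png",cv2.resize(c[120:280,215:375],None,fx=3.75,fy=3.75,interpolation=cv2.INTER_CUBIC))
ch=np.deg2rad(12);X=np.array([np.cos(ch),np.sin(ch),0]);Y=np.array([-X[1],X[0],0]);H=np.array([.5035,.073,0])+.187*X;H[2]=.116
for a in(0,.08,.13,.2):
    o=[]
    for y in(-.115,.115):
        for z in (0,.014):
            x=-.237;o.append(pix("scene",H+Y*y+X*(x*np.cos(a)+z*np.sin(a))+np.array([0,0,-x*np.sin(a)+z*np.cos(a)])))
    print(a,((np.array(o)+.5-[215,120])*3.75).round(0).tolist())
```

```text
[0.5133 0.0753 0.1809] [ 15.2453   3.3475 -12.1844] [ 0.0005  0.0006  0.0013  0.0033 -0.0002 -0.0005  0.001 ]
0 [[79.0, 346.0], [78.0, 330.0], [287.0, 166.0], [287.0, 151.0]]
0.08 [[78.0, 325.0], [78.0, 309.0], [288.0, 145.0], [289.0, 130.0]]
0.13 [[78.0, 312.0], [79.0, 296.0], [289.0, 133.0], [291.0, 118.0]]
0.2 [[79.0, 294.0], [81.0, 279.0], [292.0, 115.0], [296.0, 101.0]]
```

View pics/c5.png

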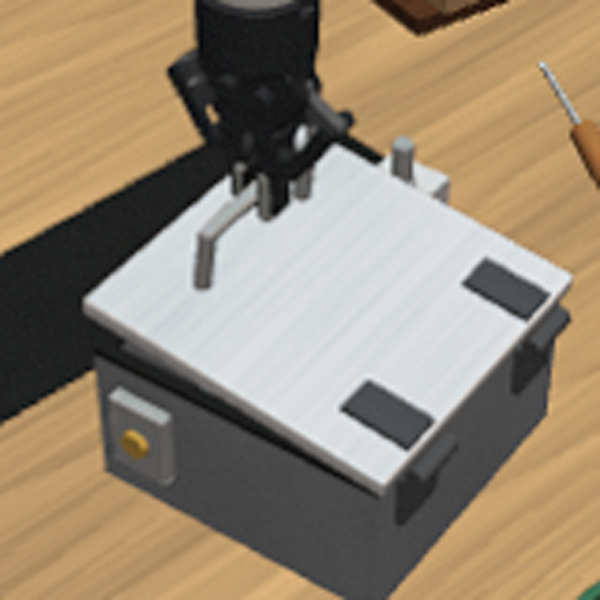

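The lid's front corner is at (83,300) in the crop, against predictions of (79,296) for 0.13 rad and (78,309) for 0.08 rad. The pose was steady through a whole idle call, and the pin is still home. I'm handing in.

```bash
python3 -c "
from cell import workorder,monitor
print(workorder.job_done()); s=monitor.read_state();print(s['clock'],s['tool_pos'],s['wrist_force'],s['grip_width'])"
```

```text
the job is handed in; nothing more can be done
None
the job is handed in; nothing more can be done
```

I took the pin from the rack's end hole, seated it in the vent block and let go. I then gripped the bar by its middle, eased the lid off its gasket, and handed in at about 19 s while still holding it. No verdict came back.

**Last checks**
- **Pin:** it seated with 38 N upward, and after release its top was within 0.5 px of the predicted home position. It still looked home in the last picture.
- **Lid:** it is about 0.12 rad open from the picture and about 0.137 rad from the 25 mm the tool rose. The two differ slightly, but both are inside the 0.08–0.21 rad limits.
- **Grip:** the tool held steady for a full idle call (0.67 s), with the jaws stopped on the bar at about 10 mm. About 15 N of sideways force was left on the tool from following the handle's arc only roughly, and I did not relieve it.
- **Other objects:** I saw nothing disturbed in the pictures, but I did not measure each object's position again at the end.
- **Disagreements:** positions from the two cameras differed by 2–6 mm. The fingers read 14.5 mm on the 16 mm pin and 10.3 mm on the 12 mm bar.

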